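# Swing the bench magnifier over the plantlet dish

## Robot

A 6-joint arm with a two-finger parallel gripper is mounted at the origin on a cart in front of the work surface, level with it; the furniture and walls round the work are solid. World frame = base frame: x ahead of the robot, y to its left, z up, the work surface at z = 0. Lengths are in m, angles in rad, forces in N, time in s.
With the tool pointing down it reaches from about 0.35 to 0.925 m from the base axis. Payload 6.4 kg.
Tool frame: the origin (TCP) lies midway between the tips of the shut fingers; the grasp point (between the pads) lies 19 mm behind it (tcp_to_grasp is the distance from the TCP to the grasp point, in m); z points along the fingers, x is the direction in which the jaws open and shut, and the axes are right-handed (so a half turn about z gives the same grasp; the last joint's range is limited). The gripper opens to 85 mm and grips with 20 to 120 N. Pads are 22 mm wide; open, the fingers measure 114 mm over their backs; the gripper's body (76 mm by 85 mm) begins 54 mm behind the grasp point. The pads swing forward as they close: fully open they stand 13 mm farther back than shut.
Start: joints at [1.037, 0.245, 1.558, -0, 1.339, -0.174], TCP at [0.229, 0.608, 0.231] pointing down, gripper open.
Joint ranges: [-3.13, 3.13], [-1.02, 2.26], [0.13, 2.54], [-0.95, 4.09], [0.21, 2.88], [-2.74, 2.74]. Speed limits (rad/s): [2.57, 2.57, 3.14, 3.14, 3.14, 3.14].

## Interface

Orientations are given as a unit quaternion [w, x, y, z].
In Python, from station import * gives the robot as it stands. Calls block until the motion is done:
- goto(position, orientation): joint-space move of the TCP to a pose.
- move_l(position, velocity=0.15, rotation=None): straight line of the TCP; rotation=None keeps the orientation; velocity is the mean speed in m/s.
- set_joints(angles): joint-space move.
- grip(opening, f_grip=None): finger opening in m; f_grip is the grip in N (None keeps the last); returns when the fingers have stopped.
- hold(seconds).
- inverse_kinematics(position, orientation): joint angles nearest the present ones, or None.
- get_obs(): the state.
- snapshot(name): name is "scene" or "side" or "wrist"; returns a dict with "image" (420x560x3 uint8, red, green, blue), "fx", "fy", "cx", "cy" (pixels), "cam_to_world" (4x4, takes a point from camera to world coordinates). Camera axes: x right, y down, z forward; pixel columns grow to the right and rows downward; lengths in m; the calibration is good to about 2 mm. The wrist camera is an equidistant fisheye: a pixel r from the principal point sees the ray r / f radians off the axis. A picture is of the moment at which its call begins. There is no depth.
A pose or a line that the arm cannot do raises MotionError and nothing moves.
- job_done(): hands the job in, once; it reports no verdict.
The state is a dict: "clock": time; "qpos": joint angles; "joint_velocities": joint speeds; "joint_torque": joint torques, N m; "tool_pos": TCP position; "eef_rot": TCP orientation; "wrist_force": force on the tool from outside, world axes, zero at the start; "moment": the same for the moment, N m; "gripper_width": finger opening in m.
Only numpy, scipy, OpenCV 4.12 (cv2) and the standard library are available. Lean on these libraries where they do the work, as an engineer would, in place of code of your own. Each camera call takes 0.05 s, during which the arm holds its last target.

## Task

Get the bench magnifier ready for looking at the plantlets: with a fingertip, push its swing arm round until the lens stands centred over the dish with the green plantlets, and push the red lamp lever over to its far side, away from the robot. Only push, gently: grip or lift nothing, and leave the dishes, the small brown bottle and the tweezers where they are.

Things in the scene. Friction and masses are not known exactly. Their poses are not given: they have to be found in the camera images.
- stand: fixed stand of the bench magnifier. Origin: on the bench, under the vertical axis of the steel column on which the lens arm turns; x axis level, pointing roughly away from the robot, y to its left, z up. White foot plate from x -48 to +72, y -35 to +135 mm, top 15 mm above the bench; column 22 mm thick (44 mm at its foot), black hub at its top 34 mm across, 101 mm high.
- lens_arm (a joint): angle of the lens arm about the column, rad. At 0 the arm points along the stand's -x axis (towards the robot); it grows counter-clockwise seen from above (lens towards the stand's -y). Range -0.8 to 1.3. Stiff friction joint, 0.15 N m: it stays where it is left
- lens (a point): centre of the round clear lens in its black ring (75 mm outer diameter) at the end of the arm, 150 mm from the column axis; ring from 79 to 94 mm above the bench
- bar_mid (a point): middle of the straight aluminium bar of the lens arm, 75 mm from the column axis, 87 mm above the bench. The bar is 12 mm wide and 14 mm tall (80 to 94 mm above the bench), bare from 17 to 106 mm from the axis, and can be pushed sideways here; the dishes below it are at most 23 mm tall
- lamp_lever (a joint): lamp lever on a grey block (70 x 50 mm, top 40 mm above the bench) on the foot plate, rad. 0 = leaning 0.5 rad to the stand's -x (towards the robot, off), 1.0 = leaning 0.5 rad to the stand's +x (away, on), a stop at each end; starts between 0 and 0.15. Friction 0.06 N m (about 1.5 N at the knob); it stays where it is left
- lamp_lever_tip (a point): centre of the red ball knob (26 mm diameter) of the lamp lever, 50 mm from the lever's pivot; the pivot is 37 mm above the bench, at x +20, y +100 mm of the stand, and its axis is the stand's y axis. The rod below the knob is 10 mm thick
- plants_center (a point): centre of the loose clear dish (62 mm diameter, rim 12 mm high, leaves up to 23 mm) with small green plantlets in it; 12 mm above the bench. It is one of three dishes standing in an arc under the lens's path, each within about 10 mm of the circle swept by the lens centre
- dish_a: loose dish of plain beige medium without plantlets, 62 mm diameter, 14 mm high; origin at the centre of its underside
- dish_b: another such plain dish, same size; origin at the centre of its underside
- small_bottle: small brown glass bottle with black cap standing loose to the right of the stand, 38 mm diameter, 68 mm high; origin at the centre of its underside
- tweezers: steel tweezers lying loose on the bench to the left, 115 mm long, 14 mm wide, 9 mm high; origin at the centre of the underside
- side_pane_right: obstacle: clear glass side pane, fixed upright along the bench's right edge, always in the same place; 500 mm high, 6 mm thick, from 255 mm nearer the robot than its origin (x = 0.36) to 255 mm beyond it, at y = -0.21. Origin at its foot
Not all that is in view belongs to the job. What is shaped like the part that bears plants_center but pink or turquoise is not meant.

How it is judged:
At the end, for the whole second after the job is handed in: The lens centre is within 15 mm, seen from above, of the centre of the plantlet dish, the lens arm is at rest, and the lamp lever is past 0.8 of its 1.0 rad towards its far side (horizontal distance between lens and plants_center below 0.015 m and velocity of joint lens_arm between -0.03 and 0.03 rad/s and value of joint lamp_lever above 0.8 rad); the robot touches nothing.
It fails at once if a dish is lifted or displaced by more than 15 mm (distance of any of plants_center, dish_a, dish_b from where it was at the start of the episode above 0.015 m).
It fails at once if the small bottle or the tweezers are lifted or displaced by more than 15 mm (distance of any of small_bottle, tweezers from where it was at the start of the episode above 0.015 m).
It fails at once if the lens arm or the lamp lever is gripped or pushed hard (more than 30 N from the fingers) (contact force between the fingers and lens_arm above 30 N or contact force between the fingers and lamp_lever above 30 N).
It also fails if it takes over 56 s, if anything falls off the work surface, if the arm or the gripper's body presses on something with over 40 N, if the wrist force passes 120 N, or if a joint passes its speed limit or range.

## Working session

There is one attempt and no reset: what is moved stays moved. The work goes in short steps, each a Python script; the robot and the scene stay as the last script left them, time stands still between calls to the robot, and variables do not carry over. Pictures are saved under pics/ and viewed, and the job is handed in when it is done.

```bash
mkdir -p pics; ls
cat > h.py <<'E'
from station import *
import numpy as np, cv2, pickle
def snap(n,f):
    s=snapshot(n); cv2.imwrite('pics/'+f+'.png',s['image'][:,:,::-1]); pickle.dump(s,open('pics/'+f+'.pkl','wb')); return s
def ray(s,u,v):
    T=np.array(s['cam_to_world']); d=np.array([(u-s['cx'])/s['fx'],(v-s['cy'])/s['fy'],1.]); return T[:3,3],T[:3,:3]@d
def onz(s,u,v,z):
    o,d=ray(s,u,v); return o+d*(z-o[2])/d[2]
def proj(s,p):
    T=np.array(s['cam_to_world']); c=T[:3,:3].T@(np.array(p)-T[:3,3]); return np.array([s['cx']+s['fx']*c[0]/c[2],s['cy']+s['fy']*c[1]/c[2]])
def tri(s1,p1,s2,p2):
    o1,d1=ray(s1,*p1);o2,d2=ray(s2,*p2); d1=d1/np.linalg.norm(d1);d2=d2/np.linalg.norm(d2)
    t=np.linalg.lstsq(np.stack([d1,-d2],1),o2-o1,rcond=None)[0]; a=o1+t[0]*d1;b=o2+t[1]*d2
    return (a+b)/2,np.linalg.norm(a-b)
def load(f): return pickle.load(open('pics/'+f+'.pkl','rb'))
E
python3 - <<'E'
from h import *
for n in ['scene','side']:
    s=snap(n,n+'0'); print(n,s['fx'],np.round(s['cam_to_world'],3).tolist())
o=get_obs(); print(o['clock'],o['tool_pos'],o['eef_rot'],o['gripper_width'])
E
```

```text
pics
scene 390.2871651151869 [[0.339, -0.808, 0.483, 0.035], [-0.941, -0.298, 0.161, -0.22], [0.014, -0.508, -0.861, 0.948], [0.0, 0.0, 0.0, 1.0]]
side 394.9596181405827 [[0.603, -0.341, 0.721, -0.351], [-0.797, -0.235, 0.556, -0.73], [-0.02, -0.91, -0.414, 0.575], [0.0, 0.0, 0.0, 1.0]]
0.1 [0.22859004 0.60793359 0.23026621] [ 3.81741925e-04  8.22211461e-01  5.69181440e-01 -8.10186570e-04] 0.08551840087544894
```

View pics/scene0.png

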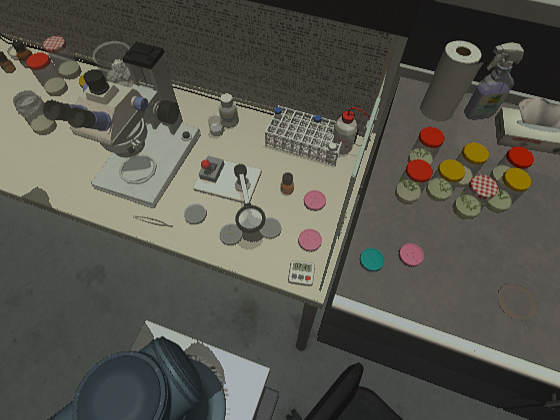

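View pics/side0.png

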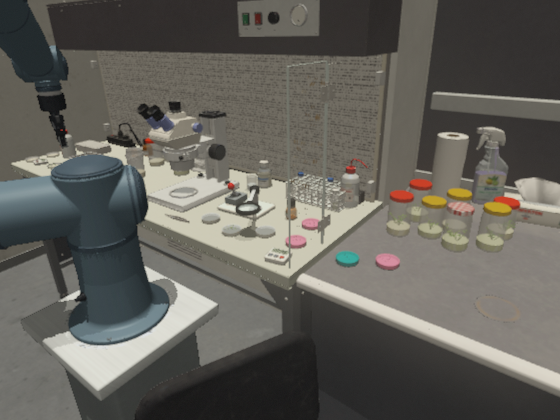

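The scene view shows the stand at about (228,180), the lens at (250,219), grey dishes near (195,214), (231,234) and (270,228), the red knob at (205,163), the bottle at (287,183) and the tweezers at (153,221). I'll enlarge these.

Run:
```python
from h import *
for f,(x0,y0,x1,y1) in {'scene0':(140,145,330,280),'side0':(190,170,330,270)}.items():
    im=cv2.imread('pics/%s.png'%f)[y0:y1,x0:x1]; k=min(800//im.shape[1],600//im.shape[0])
    im=cv2.convertScaleAbs(im,alpha=1.3); cv2.imwrite('pics/%s_c.png'%f,cv2.resize(im,None,fx=k,fy=k,interpolation=cv2.INTER_CUBIC)); print(f,k)
```

```text
scene0 4
side0 5
```

View pics/scene0_c.png

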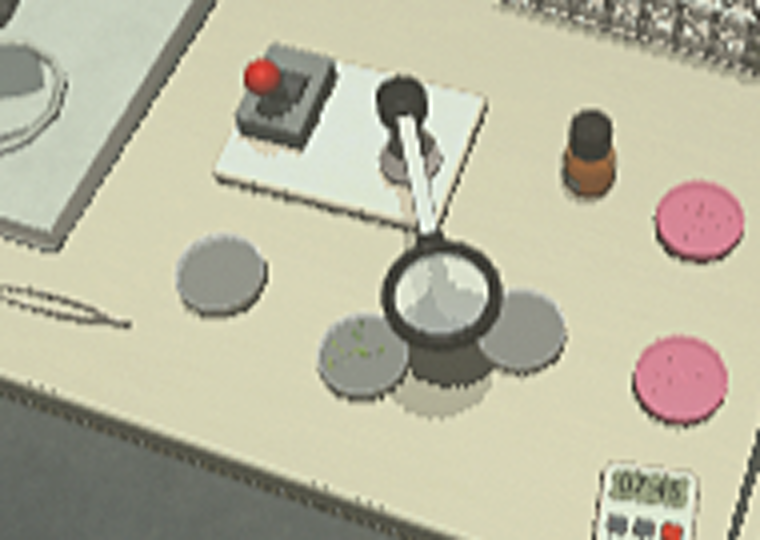

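View pics/side0_c.png

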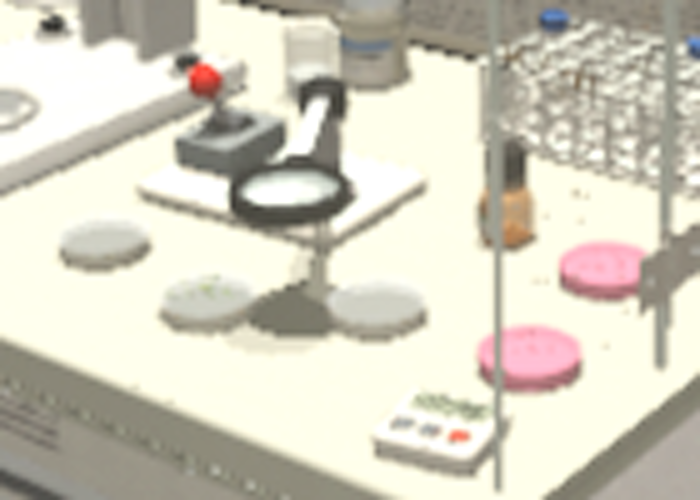

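Candidates: dishes at scene (195,214), (231,234) and (270,228), plus pink ones at (315,200) and (310,240). Only (231,234) carries green specks, which both crops confirm, so that is the plantlet dish. Next I'll measure positions.

Run:
```python
from h import *
def comp(m,near):
    n,l,st,c=cv2.connectedComponentsWithStats(m.astype(np.uint8)); 
    d=np.linalg.norm(c[1:]-near,axis=1)+1e3*(st[1:,4]<8); i=1+d.argmin(); return c[i],st[i],(l==i)
S={f:load(f) for f in('scene0','side0')}
H={f:cv2.cvtColor(S[f]['image'],cv2.COLOR_RGB2HSV) for f in S}
# sample colours
for p in [(195,214),(225,238),(270,228),(250,205),(240,182),(241,169),(205,164),(225,175)]: print(p,S['scene0']['image'][p[1],p[0]],H['scene0'][p[1],p[0]])
for p in [(211,219),(232,232),(265,232),(254,190)]: print('side',p,S['side0']['image'][p[1],p[0]],H['side0'][p[1],p[0]])
kn={}
for f,near in(('scene0',(205,164)),('side0',(231,186))):
    h=H[f]; m=((h[...,0]<8)|(h[...,0]>172))&(h[...,1]>150)&(h[...,2]>90)
    c,st,_=comp(m,near); kn[f]=c; print('knob',f,c,st)
print('knob',tri(S['scene0'],kn['scene0'],S['side0'],kn['side0']))
h=H['scene0']
for nm,near,z in(('left',(195,214),.014),('plants',(230,234),.012),('right',(271,228),.014)):
    im=S['scene0']['image'].astype(int); m=(h[...,1]<60)&(h[...,2]>90)&(h[...,2]<190)
    if nm=='plants': m|=(h[...,0]>30)&(h[...,0]<70)&(h[...,1]>60)
    m[:, :]&=True
    c,st,mm=comp(m,near); p=onz(S['scene0'],*c,z); 
    x=onz(S['scene0'],st[0],c[1],z),onz(S['scene0'],st[0]+st[2],c[1],z)
    print(nm,c,st,p,'w',np.linalg.norm(x[0]-x[1]))
```

```text
(195, 214) [112 114 106] [ 38  18 114]
(225, 238) [111 114 105] [ 40  20 114]
(270, 228) [115 115 107] [ 30  18 115]
(250, 205) [51 50 45] [25 30 51]
(240, 182) [63 63 56] [30 28 63]
(241, 169) [55 55 49] [30 28 55]
(205, 164) [166  61  51] [  3 177 166]
(225, 175) [169 176 166] [ 51  14 176]
side (211, 219) [159 160 151] [ 33  14 160]
side (232, 232) [156 157 148] [ 33  15 157]
side (265, 232) [160 161 151] [ 33  16 161]
side (254, 190) [188 188 180] [ 30  11 188]
knob scene0 [204.87234043 163.27659574] [201 160   9   7  47]
knob side0 [230.33333333 185.25      ] [228 183   6   5  24]
knob (array([0.56713554, 0.18810134, 0.08141007]), np.float64(0.002612060608737222))
left [185.5552045  174.63553343] [    0    36   386   268 46210] [0.55336272 0.25362848 0.014     ] w 1.1143209074997111
plants [249.872      218.07733333] [239 208  23  21 375] [0.48619036 0.02525068 0.012     ] w 0.06257373216212468
right [249.872      218.07733333] [239 208  23  21 375] [0.48522753 0.02472615 0.014     ] w 0.0624400619163697
```

```bash
python3 - <<'E'
from h import *
def comp(m,near):
    n,l,st,c=cv2.connectedComponentsWithStats(m.astype(np.uint8)); 
    d=np.linalg.norm(c[1:]-near,axis=1)+1e3*(st[1:,4]<30); i=1+d.argmin(); return c[i],st[i],(l==i)
R={}
for f,rng,nears,dk,ln,hb in(('scene0',(98,128),((195,214),(230,234),(271,228)),78,(250,219),(240,169)),('side0',(140,168),((211,218),(231,230),(266,230)),78,(248,208),(254,188))):
    s=load(f); h=cv2.cvtColor(s['image'],cv2.COLOR_RGB2HSV)
    m=(h[...,1]<30)&(h[...,2]>rng[0])&(h[...,2]<rng[1])
    m|=(h[...,0]>32)&(h[...,0]<80)&(h[...,1]>60)
    for nm,n,z in zip(('left','plants','right'),nears,(.014,.012,.014)):
        c,st,mm=comp(m,n); ct=max(cv2.findContours(mm.astype(np.uint8),0,1)[0],key=len)[:,0]
        P=np.array([onz(s,*q,z)[:2] for q in ct]); (cc,r)=cv2.minEnclosingCircle((P*1000).astype(np.float32))
        print(f,nm,c,st,'mean',onz(s,*c,z)[:2],'circ',np.round(cc,1),r)
    d=h[...,2]<dk
    c,st,mm=comp(d,ln); ct=max(cv2.findContours(mm.astype(np.uint8),0,1)[0],key=len)[:,0]
    print(f,'ring',c,st, cv2.fitEllipse(ct))
    c,st,mm=comp(d,hb); print(f,'hub',c,st)
    out=cv2.convertScaleAbs(s['image'][:,:,::-1]); out[d]=(255,0,255); out[m]=(0,255,255)
    x,y=ln; o=out[y-70:y+50,x-80:x+80]; cv2.imwrite('pics/m_%s.png'%f,cv2.resize(o,None,fx=4,fy=4,interpolation=0))
E
python3 -c "
import cv2,numpy as np
cv2.imwrite('pics/mm.png',cv2.resize(np.vstack([cv2.imread('pics/m_scene0.png'),cv2.imread('pics/m_side0.png')]),None,fx=.62,fy=.62))"
```

```text
scene0 left [194.61904762 213.17006803] [184 204  22  19 294] mean [0.4472306  0.17196859] circ [447.5 172.2] 29.135122299194336
scene0 plants [230.32225914 233.66112957] [220 224  22  20 301] mean [0.42459588 0.05610376] circ [425.4  56.2] 28.855398178100586
scene0 right [270.69230769 227.54195804] [260 218  21  19 286] mean [ 0.47778406 -0.03857796] circ [478.  -35.3] 29.25844955444336
scene0 ring [250.45033113 225.37527594] [236 201  30  42 453] ((249.7829132080078, 222.46981811523438), (28.32135581970215, 40.07703399658203), 2.1690008640289307)
scene0 hub [240.26666667 172.36      ] [234 164  14  21 150]
side0 left [210.12121212 218.        ] [202 216  17   5  66] mean [0.43548357 0.1623317 ] circ [434.7 161.8] 26.0676326751709
side0 plants [231.35365854 230.2195122 ] [223 227  19   7  82] mean [0.41505101 0.04792201] circ [417.4  47.2] 27.75926399230957
side0 right [264.06603774 231.09433962] [255 228  20   7 106] mean [ 0.46551685 -0.04103798] circ [470.2 -37.9] 30.5416259765625
side0 ring [246.1459854  208.13138686] [236 200  24  15 137] ((246.52401733398438, 207.61415100097656), (13.6063814163208, 23.941268920898438), 92.00936126708984)
side0 hub [254.65  188.525] [250 186   9   8  40]
```

View pics/mm.png

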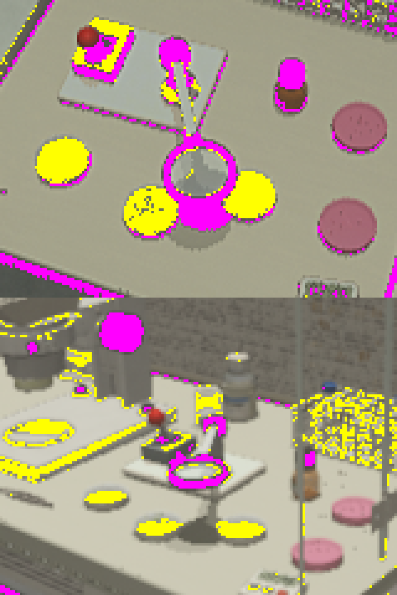

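Run:
```python
from h import *
s,t=load('scene0'),load('side0')
print('plants',tri(s,(230.3,233.7),t,(231.3,230.2)))
print('lens',tri(s,(249.87,218.08),t,(246.4,207.5)),onz(s,249.87,218.08,.0865))
print('hub',tri(s,(240.4,169.5),t,(254.6,188.3)),onz(s,240.4,169.5,.096))
k=4
for n,(u,v) in dict(rb=(487,98),rf=(440,228),lf=(217,176)).items(): print(n,onz(s,140+u/4-.4,145+v/4-.4,.015))
knob=onz(s,204.9,163.3,.082);print(knob)
print('bottle', onz(s,140+590/4,145+185/4,0.0), onz(s,140+592/4,145+122/4,0.068))
print(onz(s,143,218,0.009),onz(s,171,226,0.009))
```

```text
plants (array([0.42716557, 0.05913446, 0.00371623]), np.float64(0.0018688837524461698))
lens (array([0.44785305, 0.00676241, 0.08783888]), np.float64(0.004503141129713276)) [0.45031641 0.00571349 0.0865    ]
hub (array([0.5769216 , 0.08572238, 0.08953764]), np.float64(0.0017190151854159048)) [0.57355743 0.08290119 0.096     ]
rb [0.64733059 0.05485715 0.015     ]
rf [0.5327509  0.04496096 0.015     ]
lf [0.5178462  0.20919029 0.015     ]
[0.56780647 0.1869457  0.082     ]
bottle [ 0.61059354 -0.03976032  0.        ] [ 0.61795177 -0.03696082  0.068     ]
[0.38746093 0.29867533 0.009     ] [0.39187096 0.21585259 0.009     ]
```

Cross-checks agree: plate edges measure 165 and 115 mm (given 170 and 120), column to lens is 149 mm (given 150), knob height is 81 mm, and the lens is at z=88 mm. The stand yaw is about 0.09. The arm is at about 0.46 and needs about 0.09. Before moving I'll check how far the microscope reaches.

Run:
```python
from h import *
s,t=load('scene0'),load('side0')
print('eyepiece',tri(s,(52,111),t,(145,112)))
print('head top',tri(s,(97,82),t,(175,105)))
print('column top',tri(s,(145,52),t,(212,115)))
print('base front corner',onz(s,96,184,.02),onz(s,156,205,.02))
q=get_obs()['eef_rot']
for p in [(0.15,0.37,0.35),(0.39,0.02,0.35),(0.39,0.02,0.25)]: print(inverse_kinematics(p,q))
```

```text
eyepiece (array([0.42859026, 0.4265842 , 0.33272417]), np.float64(0.00847028046832958))
head top (array([0.52210088, 0.37799443, 0.34569255]), np.float64(0.0011290982436058213))
column top (array([0.70787381, 0.39326848, 0.27990567]), np.float64(0.010318457676291432))
base front corner [0.43359727 0.47214738 0.02      ] [0.43120009 0.27997154 0.02      ]
[ 8.99903056e-01 -4.62631775e-01  1.99617860e+00 -2.60670355e-04
  1.60981802e+00 -3.11127345e-01]
[-2.40086178e-01 -4.88616823e-01  2.01341711e+00 -1.72090124e-03
  1.61729570e+00 -1.45118620e+00]
[-2.40086178e-01 -4.39663486e-01  2.15814072e+00 -1.73782887e-03
  1.42361904e+00 -1.45085136e+00]
```

```bash
cat >> h.py <<'E'
def down(a): return [0.,float(np.cos(a/2)),float(np.sin(a/2)),0.]
def st():
    o=get_obs(); print('t%.1f'%o['clock'],np.round(o['tool_pos'],4),'F',np.round(o['wrist_force'],1)); return o
E
python3 - <<'E'
from h import *
move_l((0.15,0.37,0.35),velocity=0.2); st()
goto((0.40,0.02,0.35),down(0.5)); grip(0.0,20); o=st(); print(o['gripper_width'])
s=snap('wrist','wrist1'); print(s['fx'],s['fy'],s['cx'],s['cy'],np.round(s['cam_to_world'],3).tolist())
E
```

```text
t1.6 [0.15   0.3701 0.3495] F [ 0.4 -0.6  0.4]
t4.0 [0.4  0.02 0.35] F [0.1 0.4 0.1]
-6.833944443236177e-05
325.19226210127806 325.19226210127806 274.41637468394623 207.9649146967137 [[0.877, 0.457, 0.145, 0.362], [0.48, -0.836, -0.267, 0.088], [-0.001, 0.304, -0.953, 0.493], [0.0, 0.0, 0.0, 1.0]]
```

View pics/wrist1.png

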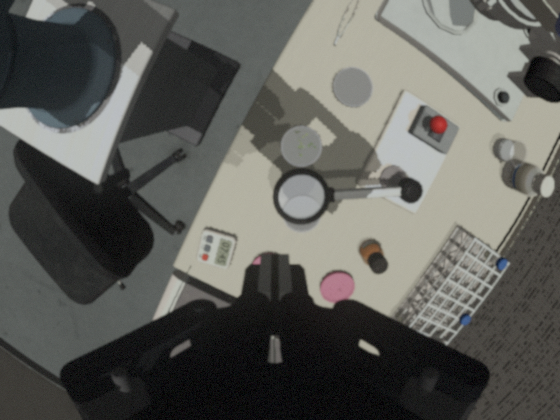

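The wrist view shows the plantlet dish at (301,147), the lens ring at (301,196), the hub at (411,190) and the knob at (438,124), all sharper than before. I'll cast fisheye rays through these.

```bash
cat >> h.py <<'E'
def fz(s,u,v,z):
    a=np.array([(u-s['cx'])/s['fx'],(v-s['cy'])/s['fy']]); r=np.hypot(*a); k=np.sin(r)/r if r>1e-9 else 1
    T=np.array(s['cam_to_world']); d=T[:3,:3]@np.array([a[0]*k,a[1]*k,np.cos(r)]); o=T[:3,3]; return o+d*(z-o[2])/d[2]
E
python3 - <<'E'
from h import *
s=load('wrist1'); im=s['image'][:,:,::-1]
o=cv2.resize(im[60:240,240:475],None,fx=3,fy=3,interpolation=cv2.INTER_CUBIC); cv2.imwrite('pics/w1c.png',cv2.convertScaleAbs(o,alpha=1.3))
for n,u,v,z in (('plants',301,147,.012),('lens',301.5,195.5,.094),('hub',411,189.5,.101),('knob',438.5,124.5,.082),('left',352,87,.014)): print(n,np.round(fz(s,u,v,z),4))
E
```

```text
plants [0.4241 0.0552 0.012 ]
lens [0.4449 0.0071 0.094 ]
hub [0.5676 0.087  0.101 ]
knob [0.5634 0.1848 0.082 ]
left [0.4452 0.1719 0.014 ]
```

View pics/w1c.png

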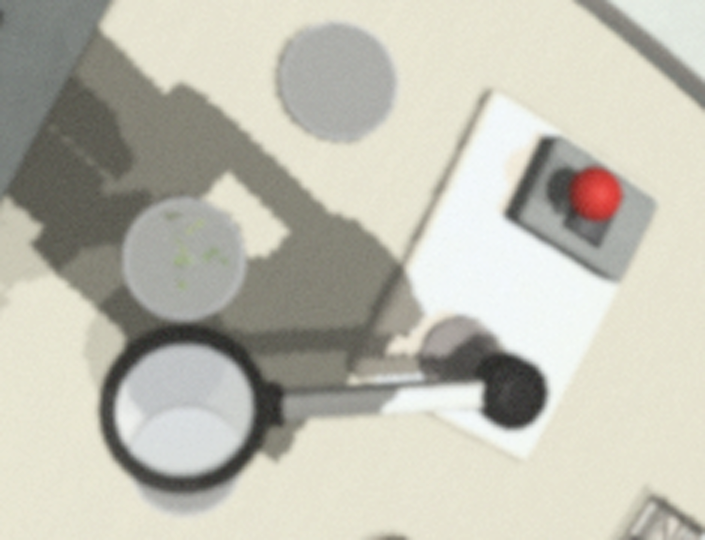

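```bash
cat >> h.py <<'E'
C=np.array([0.573,0.0855])
def pose(phi,d,r=0.075,z=0.07):
    p=C+r*np.array([-np.cos(phi),-np.sin(phi)])+d*np.array([np.sin(phi),-np.cos(phi)]); return (float(p[0]),float(p[1]),z)
E
python3 - <<'E'
from h import *
goto(pose(.56,.055,z=.2),down(.56)); move_l(pose(.56,.055),velocity=.12); st()
move_l(pose(.56,.022),velocity=.05); st()
for phi in np.arange(.52,.26,-.05):
    move_l(pose(phi,.017),velocity=.04,rotation=down(phi)); o=st()
    if np.linalg.norm(o['wrist_force'])>15: print('stop');break
s=snap('scene','scene2'); snap('wrist','wrist2')
E
python3 -c "
import cv2,numpy as np
a=cv2.imread('pics/scene2.png')[145:280,140:330];b=cv2.imread('pics/wrist2.png')
cv2.imwrite('pics/v2.png',np.hstack([cv2.resize(a,(400,284)),cv2.resize(b,(379,284))]))"
```

```text
t6.1 [ 0.5394 -0.0011  0.0709] F [ 0.1 -0.1  0.1]
t6.9 [0.5213 0.027  0.0701] F [-0.4  0.9 -0.1]
t7.3 [0.5164 0.0334 0.07  ] F [-0.1  0.7  0.1]
t7.5 [0.5138 0.0364 0.0699] F [ 0.  -1.1  0.1]
t7.8 [0.5114 0.0394 0.07  ] F [-0.5 -0.6 -0.6]
t8.0 [0.5092 0.0426 0.07  ] F [-0.5  0.8  0.4]
t8.3 [0.5071 0.0458 0.07  ] F [-0.5 -0.7  0.6]
t8.5 [0.5053 0.0492 0.07  ] F [ 0.  -0.8 -0.4]
```

View pics/v2.png

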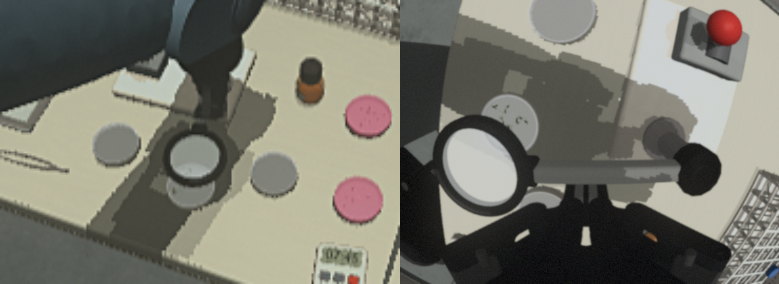

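The arm has moved and the lens now sits at scene ≈(233,219). I'll measure its angle.

```bash
cat > m.py <<'E'
from h import *
def lens(f):
    s=load(f); h=cv2.cvtColor(s['image'],cv2.COLOR_RGB2HSV)
    m=cv2.inRange(h[...,2],0,78); cs,hi=cv2.findContours(m,cv2.RETR_CCOMP,cv2.CHAIN_APPROX_NONE)
    for c,k in zip(cs,hi[0]):
        if k[3]>=0 and cv2.contourArea(c)>150:
            (e,ax,_)=cv2.fitEllipse(c); F=onz if 'scene' in f else fz; p=F(s,*e,.0865)
            P=np.array([F(s,*q[0],.0865)[:2] for q in c]); w=2*cv2.minEnclosingCircle((P*1e3).astype(np.float32))[1]
            if .25<p[0]<.7 and abs(p[1])<.3 and 40<w<90: print(f,np.round(e,1),np.round(p,4),'dia mm',round(w,1),'phi',np.arctan2(C[1]-p[1],C[0]-p[0]),'r',np.hypot(*(C-p[:2])))
E
python3 -c "
from m import *
for f in ('scene0','wrist1','scene2','wrist2'): lens(f)"
```

```text
scene0 [249.9 218.1] [0.4503 0.0057 0.0865] dia mm 64.3 phi 0.5766447086815338 r 0.1464057538811917
wrist1 [367.7 346.9] [ 0.6813 -0.1674  0.0865] dia mm 60.7 phi 1.975460025997423 r 0.27508994356083427
wrist1 [274.8 350. ] [ 0.5423 -0.2416  0.0865] dia mm 65.4 phi 1.4771093039230876 r 0.3285130921419222
wrist1 [300.9 196.3] [0.4462 0.0043 0.0865] dia mm 64.8 phi 0.5697219165126065 r 0.1505709159266633
scene2 [232.1 219.1] [0.4322 0.0463 0.0865] dia mm 65.3 phi 0.27181150508433616 r 0.14612305968531067
wrist2 [ 33.4 218. ] [0.3768 0.0461 0.0865] dia mm 44.0 phi 0.198198506148994 r 0.2001572052970576
wrist2 [117.4 247.5] [0.4288 0.0462 0.0865] dia mm 62.3 phi 0.2663027708028507 r 0.14950260957418288
```

Commanded and measured angle agree (0.27). I'll finish at 0.197, back off, and then look from above.

```bash
python3 - <<'E'
from h import *
for phi in (.24,.215,.197):
    move_l(pose(phi,.017),velocity=.03,rotation=down(phi)); st()
move_l(pose(.197,.05),velocity=.06); move_l(pose(.197,.05,z=.25),velocity=.15); 
goto((0.46,0.0,0.35),down(0.5)); st()
snap('wrist','wrist3'); snap('scene','scene3')
E
python3 - <<'E'
from m import *
lens('wrist3');lens('scene3')
s=load('wrist3');cv2.imwrite('pics/w3.png',cv2.resize(s['image'][:260,180:540,::-1],None,fx=2,fy=2))
print(s['image'].shape)
E
```

```text
t8.9 [0.5043 0.0511 0.07  ] F [ 0.2  0.  -0.2]
t9.1 [0.5034 0.0529 0.07  ] F [ 1.2 -0.4 -0.8]
t9.4 [0.5028 0.0541 0.07  ] F [-0.3 -1.  -0.1]
t11.9 [ 4.599e-01 -1.000e-04  3.498e-01] F [-0.2  0.3  0.5]
wrist3 [274.4 350.7] [ 0.602  -0.2633  0.0865] dia mm 65.2 phi 1.6537292335139548 r 0.3500498863360004
wrist3 [272.6 117.7] [0.4255 0.0553 0.0865] dia mm 64.3 phi 0.20170177502946554 r 0.1505249619929738
scene3 [230.4 236.2] [0.3874 0.0312 0.0865] dia mm 62.8 phi 0.2847801780772593 r 0.19338499491877595
scene3 [227.9 218.8] [0.4294 0.0565 0.0865] dia mm 65.2 phi 0.19949605706305595 r 0.14652611890652226
(420, 560, 3)
```

View pics/w3.png

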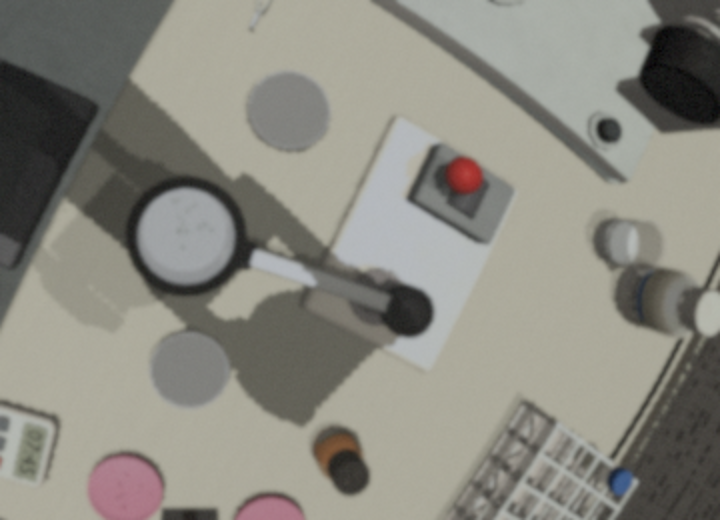

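The lens measures (0.426–0.429, 0.056) against the plantlets at (0.425, 0.056), so it is centred. The dish is visible inside the ring. Next is the lever.

```bash
python3 - <<'E'
from h import *
ex=np.array([.996,.088]); P=np.array([.5862,.187]); R=down(.088+np.pi/2)
def L(s,z=.068): p=P+s*ex; return (float(p[0]),float(p[1]),z)
goto(L(-.075,.22),R); move_l(L(-.075),velocity=.12); st()
move_l(L(-.048),velocity=.06)
for s in np.arange(-.044,-.0015,.004):
    move_l(L(s),velocity=.03); o=st()
    if np.linalg.norm(o['wrist_force'])>8: print('stop');break
snap('side','side4'); snap('wrist','wrist4')
E
python3 -c "
import cv2,numpy as np
a=cv2.imread('pics/side4.png')[150:270,190:350];b=cv2.imread('pics/wrist4.png')
cv2.imwrite('pics/v4.png',np.hstack([cv2.resize(a,(400,300)),cv2.resize(b,(400,300))]))"
```

```text
t14.4 [0.5122 0.1805 0.0689] F [-0.4 -0.1  0.1]
t15.2 [0.5421 0.1831 0.0679] F [-2.2 -0.1  1.3]
t15.5 [0.5467 0.1835 0.0681] F [-1.5 -0.6  1.2]
t15.8 [0.5509 0.1838 0.0681] F [ 0.7 -0.2 -0.3]
t16.1 [0.5548 0.1842 0.0681] F [-0.7  0.   0.3]
t16.4 [0.5587 0.1845 0.0681] F [ 0.7  0.5 -0.1]
t16.7 [0.5627 0.1849 0.0681] F [-0.2 -0.4 -0.1]
t16.9 [0.5666 0.1852 0.068 ] F [ 1.3 -0.1  0.1]
t17.2 [0.5706 0.1856 0.068 ] F [-0.1  0.9 -0.1]
t17.5 [0.5746 0.1859 0.068 ] F [ 0.2  0.6 -0.5]
t17.8 [0.5785 0.1863 0.068 ] F [ 0.7 -0.1 -0.2]
t18.1 [0.5825 0.1867 0.068 ] F [-0.1  0.8 -0.3]
```

View pics/v4.png

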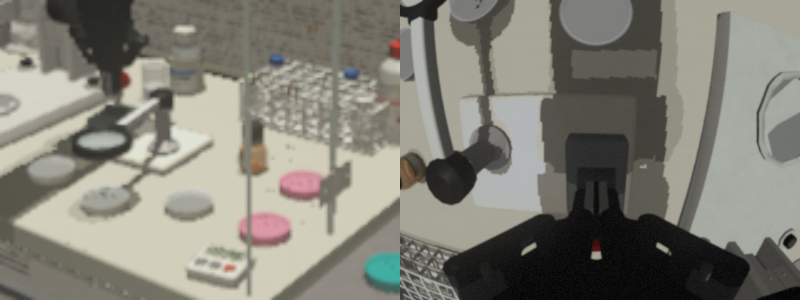

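```bash
python3 - <<'E'
from h import *
ex=np.array([.996,.088]); P=np.array([.5862,.187]); R=down(.088+np.pi/2)
def L(s,z=.068): p=P+s*ex; return (float(p[0]),float(p[1]),z)
for s in (-.0025,-.001,.0005,.002):
    move_l(L(s),velocity=.015); o=st()
    if np.linalg.norm(o['wrist_force'])>5: print('stop');break
move_l(L(-.06),velocity=.1); move_l(L(-.08,.25),velocity=.15)
goto((0.46,0.0,0.35),down(0.5)); st()
snap('wrist','wrist5'); snap('scene','scene5'); snap('side','side5')
E
python3 - <<'E'
from m import *
lens('wrist5');lens('scene5')
kn={}
for f in('wrist5','scene5','side5'):
    s=load(f);h=cv2.cvtColor(s['image'],cv2.COLOR_RGB2HSV); m=((h[...,0]<8)|(h[...,0]>172))&(h[...,1]>140)&(h[...,2]>80)
    n,l,sx,c=cv2.connectedComponentsWithStats(m.astype(np.uint8))
    for i in range(1,n):
        if sx[i,4]>8:
            p=(fz if 'w' in f else onz)(s,*c[i],.081)
            if .5<p[0]<.75 and .1<p[1]<.25: print(f,c[i],sx[i],p)
s=load('wrist5');cv2.imwrite('pics/w5.png',cv2.resize(s['image'][:260,180:540,::-1],None,fx=2,fy=2))
E
```

```text
t18.4 [0.5837 0.1868 0.068 ] F [-1.1  0.3  0.1]
t18.7 [0.5851 0.1869 0.0678] F [0.3 0.6 0.2]
t18.9 [0.5866 0.187  0.0678] F [-1.8 -1.3 -0.6]
t19.2 [0.5876 0.1872 0.0677] F [-4.1  0.9 -0.2]
t22.2 [4.599e-01 4.000e-04 3.490e-01] F [ 0.1 -0.5 -0.4]
wrist5 [274.4 350.7] [ 0.6016 -0.2613  0.0865] dia mm 64.9 phi 1.6531229106367398 r 0.34795933567122456
wrist5 [272.8 118.3] [0.4255 0.0554 0.0865] dia mm 64.3 phi 0.20141361616697676 r 0.1505579587108921
scene5 [230.4 236.1] [0.3875 0.0311 0.0865] dia mm 62.8 phi 0.28514665990287275 r 0.1932612050903761
scene5 [227.9 218.8] [0.4294 0.0565 0.0865] dia mm 65.2 phi 0.19949605706305595 r 0.14652611890652226
wrist5 [439.44559585 105.86010363] [432  99  16  15 193] [0.6100836  0.18827998 0.081     ]
scene5 [211.37254902 150.54901961] [208 147   8   8  51] [0.61467892 0.18966179 0.081     ]
side5 [239.  181.5] [237 179   5   6  26] [0.6112359  0.18936439 0.081     ]
```

View pics/w5.png

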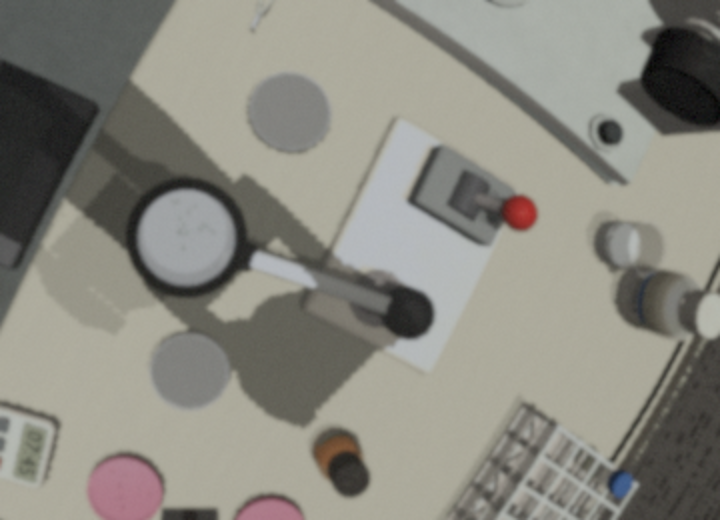

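The knob moved 47 mm, which is full travel, and force rose at the end as it reached the stop. The lens is unchanged, and the dishes, bottle and tweezers are where they were. The robot is clear of everything, so I'm handing in.

```bash
python3 -c "
from h import *
st(); print(job_done())"
```

```text
t22.3 [0.4599 0.0009 0.3488] F [-1.  -0.1  0.3]
the job is handed in; nothing more can be done
None
```

The magnifier is set: the lens stands over the plantlet dish and the lamp lever is at its far stop. I handed the job in at 22.3 s of the 56 s allowed; the hand-in reports no verdict.

- **Lens arm:** I pushed the bar sideways with the shut fingertips, turning the arm about 0.37 rad. At the end the lens measured (0.4255, 0.055) in the wrist view and (0.429, 0.0565) in the scene view. The dish is at about (0.425, 0.056), so the lens is within about 5 mm of centre.
- **Lamp lever:** I pushed the red knob about 47 mm away from the robot. Full travel works out at about 45 mm. The wrist force rose to about 4 N at the end, as it should against the stop, and the knob was still there after I backed off.
- **Forces and other objects:** The wrist force read no more than about 4 N at any check during the pushes. In the last wrist pictures the plantlet dish, both plain dishes and the bottle sat where they had been. Only the tip of the tweezers was in that view, and nothing came near them. The robot was clear of everything.
- **Disagreements:** The scene and wrist cameras differed by 3–5 mm on the lens, hub and knob. The side camera was about 10 mm off on the dishes, where it sees only a few pixel rows, so I used it only as a rough check.

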